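# Measure a portion at the sweet dispenser

## Task

At the pink sweet dispenser, first lift the red gate lever on its head all the way up, and only then pull the blue-handled spring slide out towards the front until its red line stands level with the yellow marker on the rail. Keep hold of the handle: finish while still holding the slide at the marker, with the lever still up, because it springs back if let go. Leave the yellow marker where it is set and do not disturb the jars and other things on the counter.

Things in the scene. Friction and masses are not known exactly. Their poses are not given: they have to be found in the camera images.
- dispenser: fixed sweet dispenser; origin on the counter under its pink head. -x is its front (slide pulls out that way), z up. In mm: dark bed x -260..100, y -65..65, 30 tall; two rails at y +-40, x -260..-50, top z 44; head x -50..95, y -70..70, top z 100; clear hopper with lid x 7..93, y -55..55, to z 256; two lever cheeks x -31..-9, y 38..72, to z 134
- portion_slide: spring slide, 0.2 to 0.33 kg: steel tongue 58 mm wide between the rails, top z 46 mm, with blue handle and red line. Origin and axes match the dispenser's when home; it moves out along -x, travel 90 mm. A spring always pulls it back in: 3.6 N when home, 0.9 N more per 10 mm (about 7 to 10 N at the marker)
- slide_grip (a point): grip point on the blue upright handle's centre line, z 82 mm, 23 mm below its top. Handle 20 mm along x, 18 mm across y, top z 105, free above and on both sides; its 30 x 30 mm foot reaches z 52. When home 170 mm in front of the dispenser's origin (120 mm before the head). Axes as the dispenser
- pointer (a point): top centre of the red line across the slide's tongue (6 mm wide along x, 58 mm long across), z 49 mm, 100 mm behind the handle's centre line; when home at x = -70 mm in the dispenser's frame. Axes as the dispenser
- mark (a point): top centre of the yellow marker clip (top bar 6 mm along x, 20 mm across; side plate 14 mm along x), z 49 mm, on the rail at the dispenser's y = -42 mm, 40 to 70 mm in front of the red line's home. About 6 N would shove it along the rail. The slide is at the mark when pointer and mark have the same x in the dispenser's frame
- gate_lever (a joint): angle of the red gate lever (rad): 0 = down, arm sloping 0.17 rad below level towards the front; grows as the tip rises; upper stop 1.15 (arm 0.98 rad above level). Starts at 0 to 0.2. Stiff: stays where it is left; about 1.2 N at the tip moves it
- lever_tip (a point): centre of the lever's red grip, a bar 36 mm long along the arm, 14 mm wide (dispenser's y), 14 mm thick, 75 mm from the pivot. When down it stands free in front of the head, at dispenser x -94, y 55, z 112 mm
- lever_pivot (a point): pivot of the gate lever on top of the head, at dispenser x -20, y 55, z 125 mm; the hinge runs along the dispenser's y axis
- jar_orange: bystander: closed jar of orange sweets, 84 mm wide, 148 mm tall; origin at the centre of its underside
- jar_green: bystander: closed jar of green sweets, 84 mm wide, 148 mm tall; origin at the centre of its underside
- jar_pink: bystander: closed jar of pink sweets, 84 mm wide, 148 mm tall; origin at the centre of its underside
- tin: bystander: can with a yellow label, 66 mm wide, 90 mm tall; origin at the centre of its underside
- scoop: bystander: spoon-like scoop lying flat, about 170 mm long; origin under its middle
- tub: bystander: small blue bowl, 90 mm wide, 60 mm tall; origin at the centre of its underside
- lollipop: bystander: red and white lollipop lying flat, disc 64 mm wide, 12 mm thick, stick 90 mm; origin under the disc

How it is judged:
By the outcome, as a careful person would: the job done as asked, in the order asked, and still so for the second after the job is handed in, while the arm keeps its last pose, push and grip.
It also fails if it takes over 54 s, if anything falls off the work surface, if the arm or the gripper's body presses on something with over 40 N, if the wrist force passes 120 N, or if a joint passes its speed limit or range.

## Robot

A 6-joint arm with a two-finger parallel gripper is mounted at the origin on the work surface. World frame = base frame: x ahead of the robot, y to its left, z up, the work surface at z = 0. Lengths are in mm, angles in rad, forces in N, time in s.
With the tool pointing down it reaches from about 275 to 850 mm from the base axis. Payload 5.2 kg.
Tool frame: the origin (TCP) lies at the very end of the fingers, on their centre line; the grasp point (between the pads) lies 19 mm behind it; z points along the fingers, x is the direction in which the jaws open and shut, and the axes are right-handed (so a half turn about z gives the same grasp; the last joint's range is limited). The gripper opens to 85 mm and grips with 20 to 120 N. Pads are 22 mm wide; open, the fingers measure 114 mm over their backs; the gripper's body (76 mm by 85 mm) begins 54 mm behind the grasp point. The pads swing forward as they close: fully open they stand 13 mm farther back than shut.
Start: joints at [-1.461, 0.259, 1.535, -0, 1.348, -0.203], TCP at [169.269, -523.31, 231.31] pointing down, gripper open.
Joint ranges: [-3.14, 3.14], [-0.91, 2.08], [0.19, 2.58], [-1.22, 4.36], [0.22, 2.71], [-3.12, 3.12]. Speed limits (rad/s): [2.57, 2.57, 3.14, 3.14, 3.14, 3.14].

## Interface

Orientations are given as a 3x3 rotation matrix whose columns are the frame's x, y, z axes.
In Python, from workcell import r gives the robot as it stands.
- The arm moves only by the shell command python3 -m creep 'ROWS' [FORCE]. ROWS is JSON, a list that holds one entry, the list of rows, each a list of 7 numbers: the shift along the tool's x, y, z in units of 0.2 m (1.0 is 0.2 m), then the turn, a rotation vector about the tool's x, y, z in units of 180 degrees (1.0 is 180 degrees), then the closure, from -1 (fully open) to 1 (shut). In form: [[[tx, ty, tz, wx, wy, wz, grip], ...]]. A call has 1 to 8 rows; each row is the pose to reach, as a shift and turn from the pose commanded when the call began, along the tool's axes at that moment, turning the shorter way round; what a row does not reach only later rows make up. A row lasts 1/8 s, in which the tool goes at most 62.5 mm and 10.7 degrees, less where a joint would pass 70% of its speed; a pose out of reach is approached as far as the arm can. A call with a number of a shift or a turn outside -1 to 1 is refused whole. A call with a gripper value outside its range is refused whole. The fingers move at their own pace and stop on an object; FORCE is the grip in N (left out, the last holds). Time passes only in rows, so rows that repeat a pose let the fingers close. It gives the time, the measured TCP pose, the force and the opening at its end, in the units of the state.
- r.get_state(): the state, without advancing time (a new reading comes with each control period).
- r.snapshot(name): name is "scene" or "top"; returns a dict with "pixels" (384x512x3 uint8, red, green, blue), "range_z" (384x512 float32, mm along the optical axis (not along the pixel's ray), 0 where there is no reading), "camera_matrix" (3x3 intrinsics, pixels), "camera_from_world" (4x4, takes a point from world to camera coordinates). Camera axes: x right, y up, looking along -z (the intrinsics and any distortion apply to the point x, -y, -z); pixel columns grow to the right and rows downward; lengths in mm; the calibration is good to about 2 mm. A picture is of the moment at which its call begins.
- r.job_done(): hands the job in, once; it reports no verdict.
The state is a dict: "clock": time; "joint_positions": joint angles; "joint_vel": joint speeds; "joint_torque": joint torques, N m; "tool_pos": TCP position; "tool_rot": TCP orientation; "contact_force": force on the tool from outside, world axes, zero at the start; "moment": the same for the moment, N m; "width": opening from 0.0 (shut) to 1.0 (fully open).
Only numpy, scipy, OpenCV 4.12 (cv2) and the standard library are available. Lean on these libraries where they do the work, as an engineer would, in place of code of your own. Each camera call takes 0.05 s, during which the arm holds its last target. There are 200 camera calls.

## Working session

There is one attempt and no reset: what is moved stays moved. The work goes in short steps, Python scripts to look and compute and a shell command to move; the robot and the scene stay as the last step left them, time stands still between calls to the robot, and variables do not carry over. Pictures are saved under pics/ and viewed, about 8 in all and at most 12, crops included, and the job is handed in when it is done.

```bash
ls; mkdir -p pics; python3 - <<'E'
from workcell import r
import cv2,numpy as np
ims={}
for n in("scene","top"):
    s=r.snapshot(n); np.savez(f"pics/{n}0.npz",**s)
    cv2.imwrite(f"pics/{n}0.png",s["pixels"][:,:,::-1])
    print(n,s["camera_matrix"].tolist(),np.round(s["camera_from_world"],4).tolist(),{k:getattr(v,'shape',v) for k,v in s.items()})
a=cv2.imread("pics/scene0.png");b=cv2.imread("pics/top0.png")
cv2.imwrite("pics/a_scene.png",cv2.resize(a,(800,600)));cv2.imwrite("pics/a_top.png",cv2.resize(b,(800,600)))
s=r.get_state();print(s)
E
```

```text
pics
scene [[369.5972380062009, 0.0, 261.3178676687601], [0.0, 369.5972380062009, 189.70919631797355], [0.0, 0.0, 1.0]] [[-0.6264, 0.7794, 0.0109, 360.5992], [-0.6612, -0.5387, 0.5221, 324.0303], [0.4127, 0.3198, 0.8528, -1355.592], [0.0, 0.0, 0.0, 1.0]] {'pixels': (384, 512, 3), 'range_z': (384, 512), 'camera_matrix': (3, 3), 'camera_from_world': (4, 4)}
top [[384.16064225156055, 0.0, 251.33355260965], [0.0, 384.16064225156055, 184.10500088420835], [0.0, 0.0, 1.0]] [[0.0294, -0.9996, -0.0005, -2.9213], [0.9886, 0.029, 0.1478, -563.0495], [-0.1477, -0.0049, 0.989, -952.6456], [0.0, 0.0, 0.0, 1.0]] {'pixels': (384, 512, 3), 'range_z': (384, 512), 'camera_matrix': (3, 3), 'camera_from_world': (4, 4)}
{'clock': 0.1, 'joint_positions': array([-1.46081514e+00,  2.59269194e-01,  1.53595579e+00,  4.28690075e-05,
        1.34802754e+00, -2.02804253e-01]), 'joint_vel': array([ 0.00010282, -0.00018451, -0.00324034,  0.00061016,  0.00021004,
       -0.0008998 ]), 'joint_torque': array([ 2.69704542e-03, -4.46968639e+01, -2.91246307e+01, -1.22587994e-04,
        6.34182215e-03,  2.69536201e-06]), 'tool_pos': array([ 169.22229654, -522.82508205,  230.56550466]), 'tool_rot': array([[ 3.07700962e-01, -9.51483105e-01, -1.40628698e-04],
       [-9.51481740e-01, -3.07700765e-01,  1.65442228e-03],
       [-1.61742640e-03, -3.75261687e-04, -9.99998622e-01]]), 'contact_force': array([-0.68743221,  0.21744216,  0.27435513]), 'moment': array([-0.04089045, -0.02126814, -0.00903499]), 'width': 0.9982927353149523}
```

View pics/a_scene.png

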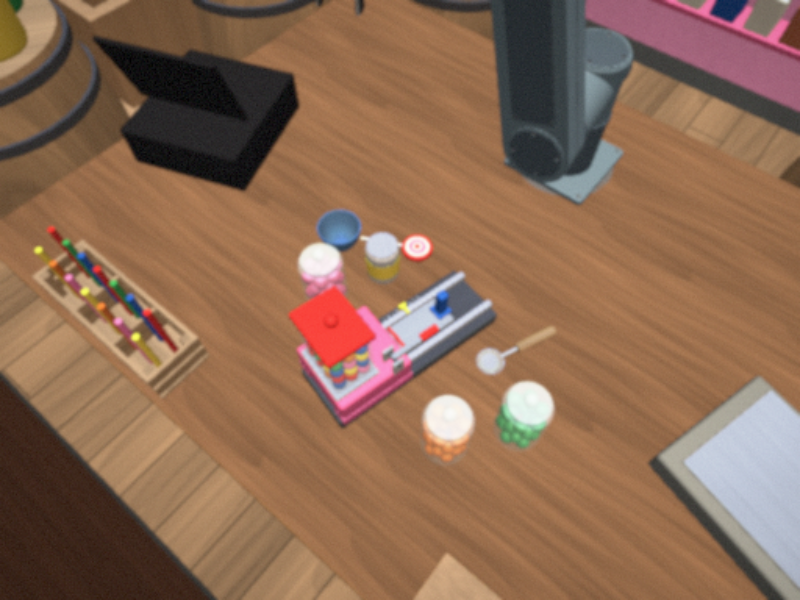

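View pics/a_top.png

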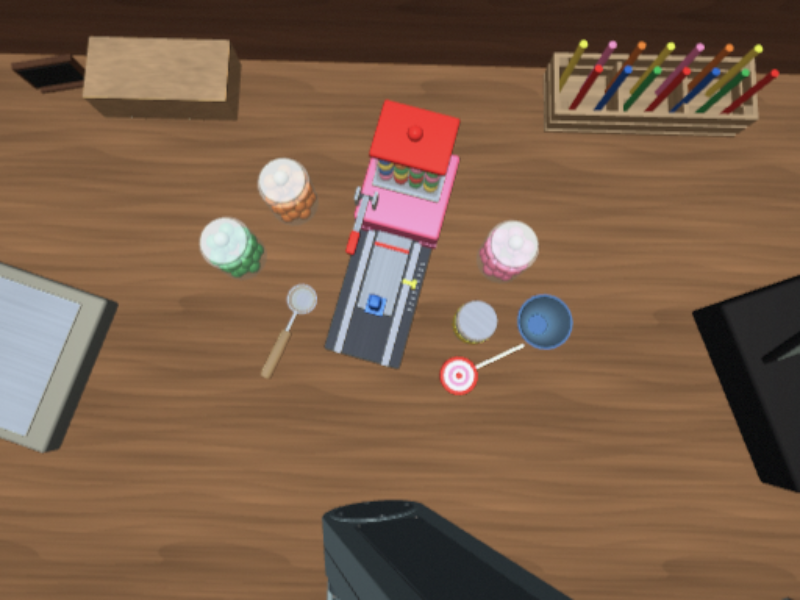

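```bash
cat > h.py <<'E'
import numpy as np,cv2
def ray(s,u,v):
    K=s["camera_matrix"];T=s["camera_from_world"]
    d=np.array([(u-K[0,2])/K[0,0],-(v-K[1,2])/K[1,1],-1.])
    R=T[:3,:3];return -R.T@T[:3,3],R.T@d
def onz(s,u,v,z):
    c,d=ray(s,u,v);return c+d*(z-c[2])/d[2]
def proj(s,p):
    q=s["camera_from_world"]@np.r_[p,1];K=s["camera_matrix"]
    return np.array([K[0,0]*q[0]/-q[2]+K[0,2],K[1,1]*-q[1]/-q[2]+K[1,2]])
def two(s1,p1,s2,p2):
    c1,d1=ray(s1,*p1);c2,d2=ray(s2,*p2)
    t=np.linalg.lstsq(np.c_[d1,-d2],c2-c1,rcond=None)[0]
    a,b=c1+d1*t[0],c2+d2*t[1];return (a+b)/2,np.linalg.norm(a-b)
def blobs(s,col,box):
    h=cv2.cvtColor(s["pixels"],cv2.COLOR_RGB2HSV).astype(int);H,S,V=h[...,0],h[...,1],h[...,2]
    m={"red":((H<6)|(H>174))&(S>150)&(V>90),"yellow":(abs(H-29)<7)&(S>110)&(V>120),"blue":(abs(H-110)<12)&(S>150)}[col]
    z=np.zeros_like(m);x0,y0,x1,y1=box;z[y0:y1,x0:x1]=1
    n,l,st,c=cv2.connectedComponentsWithStats((m&z).astype(np.uint8),connectivity=8)
    return [(st[i].tolist(),c[i].round(2).tolist()) for i in range(1,n) if st[i,4]>3]
E
python3 - <<'E'
from h import *
T=dict(np.load("pics/top0.npz"));S=dict(np.load("pics/scene0.npz"))
for n,s,b in(("top",T,(205,55,300,240)),("scene",S,(185,170,330,280))):
    for c in("red","yellow","blue"):print(n,c,blobs(s,c,b))
c=[cv2.resize(x[y0:y0+h,x0:x0+w],(400,400*h//w),interpolation=cv2.INTER_CUBIC) for x,x0,y0,w,h in((T["pixels"],200,110,100,130),(S["pixels"],220,160,110,143))]
cv2.imwrite("pics/c1.png",np.hstack([x[:520] for x in c])[:,:,::-1])
E
```

```text
top red [([236, 64, 59, 48, 1926], [264.92, 87.6]), ([262, 113, 7, 4, 11], [265.09, 115.0]), ([253, 114, 5, 3, 9], [254.89, 115.33]), ([221, 148, 9, 15, 87], [225.2, 155.03]), ([240, 155, 22, 7, 28], [250.43, 158.07]), ([281, 228, 19, 12, 45], [288.87, 231.51])]
top yellow [([243, 105, 8, 4, 20], [246.55, 106.45]), ([253, 110, 8, 4, 17], [255.94, 111.94]), ([271, 118, 8, 5, 18], [274.11, 120.0]), ([258, 179, 9, 6, 28], [262.89, 181.04]), ([290, 201, 10, 18, 32], [292.56, 211.0])]
top blue [([235, 189, 10, 11, 76], [239.68, 193.84])]
scene red [([185, 183, 55, 52, 1592], [211.74, 208.51]), ([270, 209, 10, 9, 45], [274.42, 212.78]), ([223, 241, 4, 1, 4], [224.5, 241.0]), ([215, 242, 4, 2, 4], [216.5, 242.75])]
scene yellow [([240, 171, 4, 2, 4], [241.5, 171.25]), ([255, 193, 6, 7, 25], [257.52, 195.6]), ([228, 227, 6, 3, 12], [230.83, 228.08]), ([222, 236, 5, 3, 8], [224.12, 237.12])]
scene blue [([277, 187, 11, 16, 109], [282.28, 194.84])]
```

View pics/c1.png

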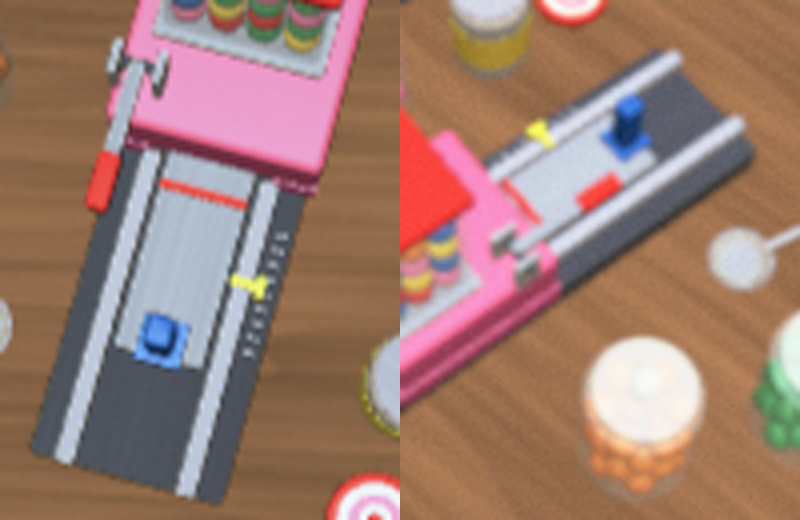

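```bash
python3 - <<'E'
from h import *
T=dict(np.load("pics/top0.npz"));S=dict(np.load("pics/scene0.npz"))
t=lambda u,v:(200+u/4-.4,110+v/4-.4); c=lambda u,v:(220+(u-400)/3.636-.4,160+v/3.636-.4)
P=[("bedL",T,t(33,452),(-260,65,30)),("bedR",T,t(222,502),(-260,-65,30)),("railL",T,t(64,460),(-260,40,44)),("railR",T,t(186,494),(-260,-40,44)),("redL",T,t(160,184),(-70,29,49)),("redR",T,t(245,205),(-70,-29,49)),
("handle",T,t(158,328),(-170,0,105)),("headL",T,t(134,130),(-50,70,100)),("headR",T,t(322,176),(-50,-70,100)),
("SrailR",S,c(676,59),(-260,-40,44)),("SrailL",S,c(740,122),(-260,40,44)),("Shandle",S,c(629,102),(-170,0,105)),("SlineR",S,c(502,184),(-70,-29,49))]
W=np.array([onz(s,*p,m[2])[:2] for _,s,p,m in P]);M=np.array([m[:2] for *_,m in P],float)
keep=np.ones(len(P),bool)
w,m=W[keep],M[keep];a=w-w.mean(0);b=m-m.mean(0)
th=np.arctan2((b[:,0]*a[:,1]-b[:,1]*a[:,0]).sum(),(a*b).sum());R=np.array([[np.cos(th),-np.sin(th)],[np.sin(th),np.cos(th)]])
o=w.mean(0)-R@m.mean(0);print("yaw",th,"o",o)
for (n,*_),x,y in zip(P,W,M):print(n,(R.T@(x-o)).round(1),y)
D=lambda p:np.r_[R.T@(p[:2]-o),p[2]].round(1)
print("markT",D(onz(T,*t(247,284),49)),"blob",D(onz(T,262.89,181.04,49)),"markS",D(onz(S,*c(541,128),49)), D(onz(S,257.5,195.6,49)))
p,e=two(T,(225.2,155.03),S,(274.42,212.78));print("levertip",D(p),p,e)
np.savez("pose.npz",o=o,R=R,th=th)
for n in((-170,0,82),):print(R@np.array(n[:2])+o)
E
```

```text
yaw -0.2538298016954443 o [697.86421057  -2.95360639]
bedL [-260.9   62.3] [-260.   65.]
bedR [-257.6  -63.7] [-260.  -65.]
railL [-260.5   40.2] [-260.   40.]
railR [-259.4  -40.3] [-260.  -40.]
redL [-72.4  32. ] [-70.  29.]
redR [-70.4 -24.8] [-70. -29.]
handle [-169.7    2.7] [-170.    0.]
headL [-54.8  52.4] [-50.  70.]
headR [-50.3 -67.2] [-50. -70.]
SrailR [-256.   -37.8] [-260.  -40.]
SrailL [-258.9   40.8] [-260.   40.]
Shandle [-171.4   -0.4] [-170.    0.]
SlineR [-67.7 -25.3] [-70. -29.]
markT [-119.9  -40.4   49. ] blob [-119.9  -44.5   49. ] markS [-122.9  -48.4   49. ] [-119.2  -47.7   49. ]
levertip [-96.7  57.9 127.2] [618.78006314  77.36848456 127.15809335] 0.7847073310095796
[533.31138283  39.73558291]
```

```bash
cat >> h.py <<'E'
from scipy.spatial.transform import Rotation as Ro
def disp():
    z=np.load("pose.npz");return z["o"],z["R"]
def Rt():
    o,R=disp();return np.array([[-R[0,1],-R[0,0],0],[-R[1,1],-R[1,0],0],[0,0,-1.]]) # x=-disp y, y=-disp x, z down
def w2d(p):
    o,R=disp();return np.r_[R.T@(np.array(p)[:2]-o),p[2]]
def d2w(p):
    o,R=disp();return np.r_[R@np.array(p[:2],float)+o,p[2]]
def to(st,pd,rot=True):
    """rows numbers to bring TCP to dispenser-frame point pd"""
    A=st["tool_rot"];sh=A.T@(d2w(pd)-st["tool_pos"])/200
    w=Ro.from_matrix(A.T@Rt()).as_rotvec()/np.pi
    print("t",st["clock"],"at",w2d(st["tool_pos"]).round(1),"need",sh.round(4),w.round(4),"F",st["contact_force"].round(1),"w",round(st["width"],3),"q",st["joint_positions"].round(2))
E
python3 - <<'E'
from h import *
T=dict(np.load("pics/top0.npz"));S=dict(np.load("pics/scene0.npz"))
t=lambda u,v:(200+u/4-.4,110+v/4-.4); c=lambda u,v:(220+(u-400)/3.636-.4,160+v/3.636-.4)
P=[(T,t(33,452),(-260,65,30)),(T,t(222,502),(-260,-65,30)),(T,t(64,460),(-260,40,44)),(T,t(186,494),(-260,-40,44)),(T,t(160,184),(-70,29,49)),(T,t(245,205),(-70,-29,49)),(T,t(158,328),(-170,0,105)),(T,t(322,176),(-50,-70,100)),
(S,c(676,59),(-260,-40,44)),(S,c(740,122),(-260,40,44)),(S,c(629,102),(-170,0,105)),(S,c(502,184),(-70,-29,49))]
w=np.array([onz(s,*p,m[2])[:2] for s,p,m in P]);m=np.array([m[:2] for *_,m in P],float)
a=w-w.mean(0);b=m-m.mean(0)
th=np.arctan2((b[:,0]*a[:,1]-b[:,1]*a[:,0]).sum(),(a*b).sum());R=np.array([[np.cos(th),-np.sin(th)],[np.sin(th),np.cos(th)]])
o=w.mean(0)-R@m.mean(0);print("yaw",th,"o",o);np.savez("pose.npz",o=o,R=R)
print((np.array([R.T@(x-o) for x in w])-m).round(1).tolist())
print("mark",w2d(onz(T,*t(247,284),49)),w2d(onz(S,*c(541,128),49)))
print("tip",w2d(two(T,(225.2,155.03),S,(274.42,212.78))[0]))
for n,u,v in(("orange lid",285,180),("green lid",228,240)):print(n,w2d(onz(T,u*.64,v*.64,140)).round())
from workcell import r
to(r.get_state(),(-95,57,200))
E
```

```text
yaw -0.23677101077021925 o [699.22658408   1.37809217]
[[-0.1, -2.8], [1.1, 1.2], [-0.1, 0.1], [-0.3, -0.4], [-2.2, -0.3], [-1.1, 0.8], [0.1, 1.1], [-1.8, -0.8], [3.1, 2.0], [1.5, 0.7], [-1.6, -2.0], [1.6, 0.3]]
mark [-120.85091477  -42.85480078   49.        ] [-124.01361002  -50.79418874   49.        ]
tip [-96.02678194  55.00036017 127.15809335]
orange lid [-32. 179. 140.]
green lid [-145.  235.  140.]
t 0.1 at [-392.3 -633.9  230.6] need [-2.1693 -3.0717  0.1575] [0.     0.0005 0.1749] F [-0.7  0.2  0.3] w 0.998 q [-1.46  0.26  1.54  0.    1.35 -0.2 ]
```

```bash
for i in 1 2 3; do :; done
python3 -m creep '[[[-0.18,-0.25,0,0,0,0,0],[-0.36,-0.5,0,0,0,0,0],[-0.54,-0.75,0,0,0,0,0],[-0.71,-1,0,0,0,0,0]]]' 30
python3 -m creep '[[[-0.18,-0.25,0,0,0,0,0],[-0.36,-0.5,0,0,0,0,0],[-0.54,-0.75,0,0,0,0,0],[-0.71,-1,0,0,0,0,0]]]'
python3 -m creep '[[[-0.18,-0.25,0,0,0,0.045,0],[-0.36,-0.5,0,0,0,0.09,0],[-0.54,-0.75,0,0,0,0.135,0],[-0.71,-1,0,0,0,0.175,0],[-0.71,-1,0,0,0,0.175,0],[-0.71,-1,0,0,0,0.175,0]]]'
python3 -c "
from h import *
from workcell import r
to(r.get_state(),(-95,55,200))"
```

```text
clock: 0.6
tool_pos: [316.5, -324.8, 231.0]
tool_rot: [[0.307, -0.952, -0.0], [-0.952, -0.307, 0.001], [-0.0, -0.0, -1.0]]
contact_force: [1.4, 0.3, -0.2]
width: 0.501
clock: 1.1
tool_pos: [463.2, -128.1, 231.2]
tool_rot: [[0.308, -0.951, -0.0], [-0.951, -0.308, -0.0], [0.0, 0.0, -1.0]]
contact_force: [0.6, -1.8, -0.4]
width: 0.503
clock: 1.85
tool_pos: [608.5, 66.7, 230.5]
tool_rot: [[-0.233, -0.972, -0.002], [-0.972, 0.233, -0.0], [0.001, 0.002, -1.0]]
contact_force: [-0.6, -0.4, 1.0]
width: 0.501
t 1.85 at [-103.5   42.2  230.5] need [-0.064  -0.0431  0.1522] [ 0.0006 -0.0003  0.0005] F [-0.6 -0.4  1. ] w 0.501 q [-0.07  0.37  1.38 -0.    1.39  1.73]
```

```bash

python3 -m creep '[[[-0.064,-0.038,0,0,0,0,0],[-0.064,-0.038,0,0,0,0,0],[-0.064,-0.038,0.2,0,0,0,0],[-0.064,-0.038,0.4,0,0,0,0],[-0.064,-0.038,0.5,0,0,0,0],[-0.064,-0.038,0.6,0,0,0,0],[-0.064,-0.038,0.6,0,0,0,0]]]'
python3 - <<'E'
from h import *
from workcell import r
to(r.get_state(),(-96,55,109))
o=[]
for n,x,y,w,h in(("top",200,110,100,130),("scene",220,130,110,143)):
    s=r.snapshot(n);np.savez(f"pics/{n}1.npz",**s);o.append(cv2.resize(s["pixels"][y:y+h,x:x+w],(400,520),interpolation=cv2.INTER_CUBIC))
cv2.imwrite("pics/c2.png",np.hstack(o)[:,:,::-1])
E
```

```text
clock: 2.72
tool_pos: [618.1, 76.7, 109.9]
tool_rot: [[-0.236, -0.972, -0.004], [-0.972, 0.236, 0.0], [0.001, 0.004, -1.0]]
contact_force: [0.1, -0.7, -0.0]
width: 0.5
t 2.725 at [-96.5  54.2 109.9] need [-0.0041 -0.0027  0.0043] [ 0.0011 -0.0002 -0.0003] F [ 0.1 -0.7 -0. ] w 0.5 q [-0.06  0.49  1.51 -0.    1.15  1.75]
```

View pics/c2.png

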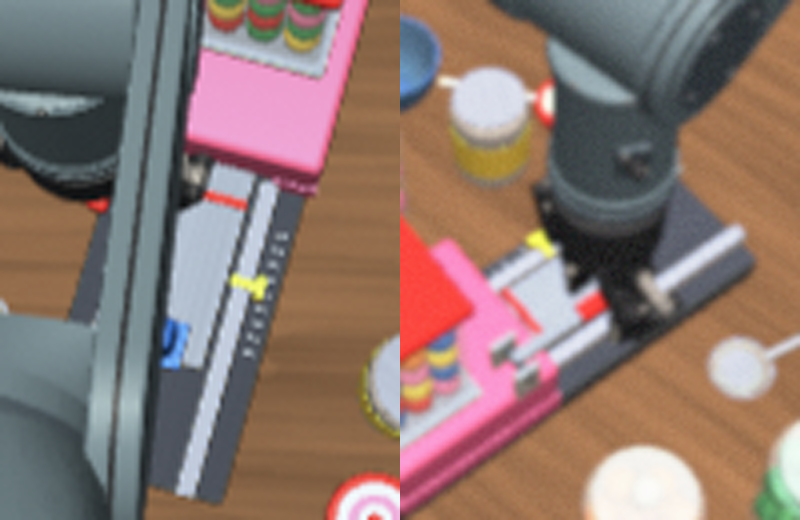

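```bash

python3 -m creep '[[[0,0,0,0,0,0,1],[0,0,0,0,0,0,1],[0,0,0,0,0,0,1],[0,0,0,0,0,0,1],[0,0,0,0,0,0,1]]]' 25
python3 -m creep '[[[-0.002,-0.002,-0.03,0,0,0,1],[0,-0.0075,-0.064,0,0,0,1],[0,-0.017,-0.1,0,0,0,1],[0,-0.03,-0.136,0,0,0,1]]]'
python3 -c "
from h import *
from workcell import r
to(r.get_state(),(-96,55,109))"
```

```text
clock: 3.45
tool_pos: [619.7, 75.2, 112.4]
tool_rot: [[-0.235, -0.972, 0.001], [-0.972, 0.235, -0.003], [0.003, -0.002, -1.0]]
contact_force: [-1.8, -6.7, 2.1]
width: 0.158
clock: 3.95
tool_pos: [624.3, 73.9, 137.9]
tool_rot: [[-0.235, -0.972, -0.003], [-0.972, 0.235, -0.003], [0.003, 0.002, -1.0]]
contact_force: [-0.2, -6.4, -5.6]
width: 0.157
t 3.95 at [-89.8  53.  137.9] need [-0.0107  0.0306  0.1446] [ 0.0007 -0.0011 -0.0003] F [-0.2 -6.4 -5.6] w 0.157 q [-0.06  0.47  1.46 -0.    1.21  1.75]
```

```bash

python3 -m creep '[[[0.005,-0.017,-0.033,0,0,0,1],[0.006,-0.0355,-0.064,0,0,0,1],[0.006,-0.058,-0.095,0,0,0,1],[0.006,-0.0835,-0.123,0,0,0,1],[0.006,-0.112,-0.148,0,0,0,1],[0.006,-0.135,-0.165,0,0,0,1],[0.006,-0.142,-0.17,0,0,0,1]]]'
python3 - <<'E'
from h import *
from workcell import r
to(r.get_state(),(-96,55,109))
o=[]
for n,x,y,w,h in(("top",200,80,100,130),("scene",210,130,110,143)):
    s=r.snapshot(n);np.savez(f"pics/{n}2.npz",**s);o.append(cv2.resize(s["pixels"][y:y+h,x:x+w],(400,520),interpolation=cv2.INTER_CUBIC))
cv2.imwrite("pics/c3.png",np.hstack(o)[:,:,::-1])
E
```

```text
clock: 4.82
tool_pos: [651.7, 67.2, 172.5]
tool_rot: [[-0.235, -0.972, -0.003], [-0.972, 0.235, -0.001], [0.002, 0.002, -1.0]]
contact_force: [-4.4, -5.8, -3.8]
width: 0.155
t 4.825 at [-61.6  52.8 172.5] need [-0.0114  0.1712  0.3177] [ 0.0007 -0.0006 -0.0001] F [-4.4 -5.8 -3.8] w 0.155 q [-0.07  0.49  1.34 -0.    1.31  1.74]
```

View pics/c3.png

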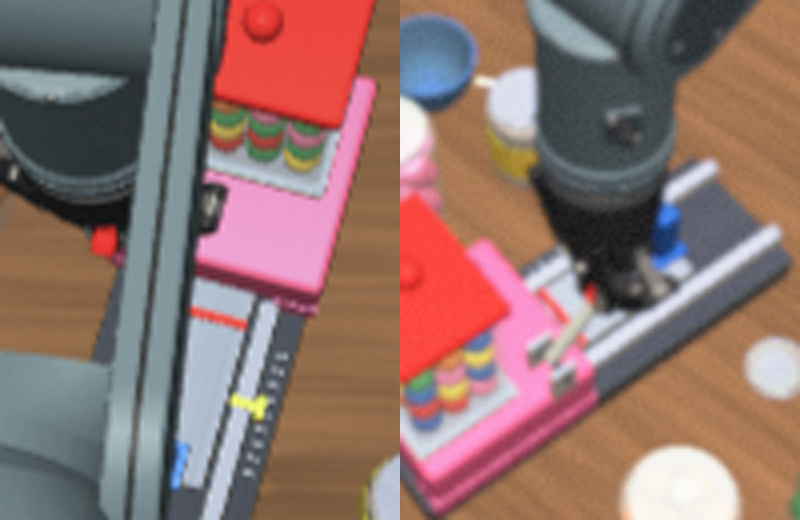

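```bash

python3 -m creep '[[[0.003,-0.017,-0.012,0,0,0,1],[0.003,-0.035,-0.022,0,0,0,1],[0.003,-0.035,-0.022,0,0,0,1]]]'
python3 -c "
from h import *
from workcell import r
to(r.get_state(),(-96,55,109))"
```

```text
clock: 5.3
tool_pos: [659.0, 65.4, 177.1]
tool_rot: [[-0.235, -0.972, -0.001], [-0.972, 0.235, -0.001], [0.001, 0.001, -1.0]]
contact_force: [-3.0, -4.2, -2.8]
width: 0.157
t 5.3 at [-54.1  52.8 177.1] need [-0.0114  0.2091  0.3405] [ 0.0003 -0.0003 -0.0001] F [-3.  -4.2 -2.8] w 0.157 q [-0.07  0.5   1.32 -0.    1.33  1.74]
```

```bash

python3 -m creep '[[[0.003,-0.015,-0.008,0,0,0,1],[0.003,-0.03,-0.015,0,0,0,1],[0.003,-0.03,-0.015,0,0,0,1]]]'
python3 - <<'E'
from h import *
from workcell import r
to(r.get_state(),(-96,55,109))
o=[]
for n,x,y,w,h in(("scene",225,160,70,91),):
    s=r.snapshot(n);np.savez(f"pics/{n}3.npz",**s);o.append(cv2.resize(s["pixels"][y:y+h,x:x+w],(460,598),interpolation=cv2.INTER_CUBIC))
cv2.imwrite("pics/c4.png",np.hstack(o)[:,:,::-1])
E
```

```text
clock: 5.68
tool_pos: [659.3, 65.3, 177.2]
tool_rot: [[-0.234, -0.972, -0.014], [-0.972, 0.234, 0.002], [0.001, 0.014, -1.0]]
contact_force: [-15.8, -1.1, -6.2]
width: 0.155
t 5.675 at [-53.8  52.8 177.2] need [-0.0118  0.2061  0.3439] [ 0.0046 -0.0005  0.0003] F [-15.8  -1.1  -6.2] w 0.155 q [-0.07  0.5   1.3   0.    1.35  1.74]
```

View pics/c4.png

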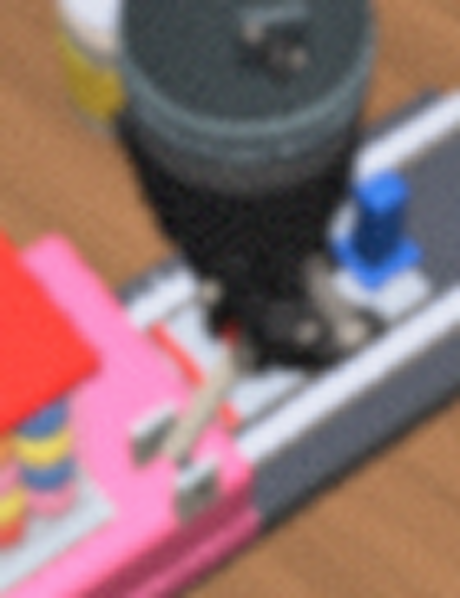

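```bash

python3 -m creep '[[[0,0.02,0.01,0,0,0,1],[0,0.02,0.01,0,0,0,0],[0,0.02,0.01,0,0,0,0],[0,0.02,0.01,0,0,0,0],[0,0.02,-0.08,0,0,0,0],[0,0.02,-0.16,0,0,0,0],[0,0.02,-0.24,0,0,0,0],[0,0.02,-0.24,0,0,0,0]]]'
python3 -c "
from h import *
from workcell import r
to(r.get_state(),(-170,-1,220))"
```

```text
clock: 6.72
tool_pos: [662.2, 64.7, 230.6]
tool_rot: [[-0.235, -0.972, 0.004], [-0.972, 0.235, -0.0], [-0.001, -0.004, -1.0]]
contact_force: [0.2, 0.4, 0.4]
width: 0.503
t 6.725 at [-50.8  52.9 230.6] need [0.2696 0.596  0.0501] [-0.0014  0.0002 -0.0001] F [0.2 0.4 0.4] w 0.503 q [-0.07  0.47  1.23  0.    1.44  1.74]
```

```bash

python3 -m creep '[[[0,0.25,0,0,0,0,0],[0.13,0.45,0,0,0,0,0],[0.27,0.596,0,0,0,0,0],[0.27,0.596,0.2,0,0,0,0],[0.27,0.596,0.4,0,0,0,0],[0.27,0.596,0.5,0,0,0,0],[0.27,0.596,0.5,0,0,0,0]]]'
python3 - <<'E'
from h import *
from workcell import r
to(r.get_state(),(-170,-1,65))
o=[]
for n,x,y,w,h in(("top",200,80,100,130),("scene",210,130,110,143)):
    s=r.snapshot(n);np.savez(f"pics/{n}4.npz",**s);o.append(cv2.resize(s["pixels"][y:y+h,x:x+w],(400,520),interpolation=cv2.INTER_CUBIC))
T=dict(np.load("pics/top4.npz"));S=dict(np.load("pics/scene4.npz"))
for n,s,b in(("top",T,(205,120,300,240)),("scene",S,(185,170,330,280))):
    for c in("red","yellow","blue"):print(n,c,blobs(s,c,b))
cv2.imwrite("pics/c5.png",np.hstack(o)[:,:,::-1])
E
```

```text
clock: 7.6
tool_pos: [530.9, 40.4, 126.1]
tool_rot: [[-0.235, -0.972, -0.004], [-0.972, 0.235, 0.001], [0.0, 0.005, -1.0]]
contact_force: [0.6, 0.2, 0.7]
width: 0.504
t 7.6 at [-172.8   -1.5  126.1] need [-0.0027 -0.0154  0.3053] [ 0.0014 -0.0001 -0.0001] F [0.6 0.2 0.7] w 0.504 q [-0.13  0.33  1.72  0.    1.1   1.67]
top red [([281, 228, 19, 12, 46], [288.7, 231.65])]
top yellow [([272, 120, 7, 3, 13], [275.0, 120.54]), ([290, 201, 10, 18, 32], [292.56, 211.0])]
top blue []
scene red [([185, 183, 55, 52, 1590], [211.74, 208.51]), ([260, 203, 10, 11, 54], [264.5, 208.0]), ([222, 240, 5, 2, 6], [224.33, 240.83])]
scene yellow [([254, 193, 7, 7, 25], [257.28, 195.52]), ([228, 227, 6, 3, 12], [230.83, 228.08]), ([222, 236, 5, 3, 8], [224.12, 237.12])]
scene blue [([277, 187, 12, 16, 107], [282.29, 194.93])]
```

View pics/c5.png

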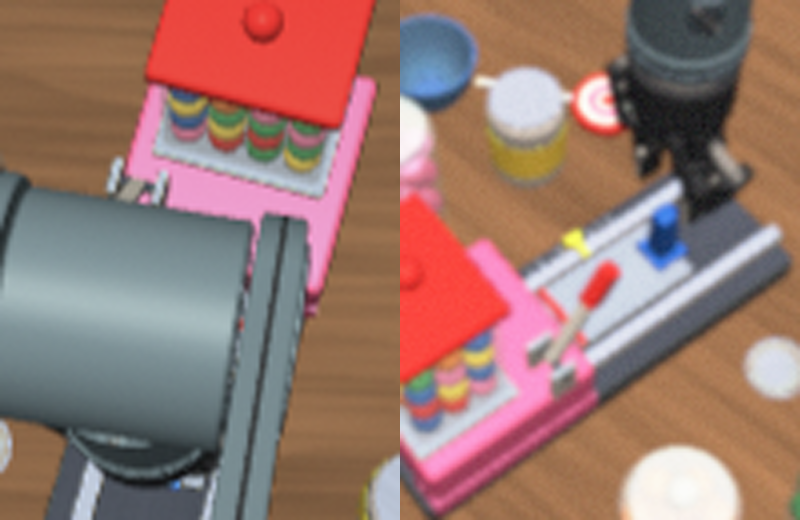

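```bash

python3 -c "
from h import *
S=dict(np.load('pics/scene4.npz'))
for a in(.98,.9,.8):print(a,proj(S,d2w((-20-75*np.cos(a),54,125+75*np.sin(a)))))"
python3 -m creep '[[[0,-0.012,0.1,0,0,0,0],[0,-0.012,0.2,0,0,0,0],[0,-0.012,0.3,0,0,0,0],[0,-0.012,0.3,0,0,0,0],[0,-0.012,0.3,0,0,0,1],[0,-0.012,0.3,0,0,0,1],[0,-0.012,0.3,0,0,0,1],[0,-0.012,0.3,0,0,0,1]]]' 40
python3 -m creep '[[[0,0,0,0,0,0,1],[0,0,0,0,0,0,1]]]' 60
python3 -c "
from h import *
from workcell import r
to(r.get_state(),(-170,-1,65))"
```

```text
0.98 [264.41798057 208.51653387]
0.9 [265.94519199 208.15542831]
0.8 [267.69298655 207.90194479]
clock: 8.7
tool_pos: [535.8, 39.0, 69.5]
tool_rot: [[-0.235, -0.972, 0.003], [-0.972, 0.235, -0.001], [0.001, -0.003, -1.0]]
contact_force: [-2.0, -3.5, 6.6]
width: 0.205
clock: 8.95
tool_pos: [535.8, 39.0, 69.5]
tool_rot: [[-0.235, -0.972, 0.003], [-0.972, 0.235, -0.001], [0.0, -0.003, -1.0]]
contact_force: [-1.9, -4.2, 6.7]
width: 0.204
t 8.95 at [-167.6   -1.8   69.5] need [-0.0039  0.0119  0.0225] [-0.0009 -0.0002 -0.0001] F [-1.9 -4.2  6.7] w 0.204 q [-0.13  0.4   1.77 -0.    0.97  1.67]
```

```bash

python3 -m creep '[[[0.005,0.03,-0.012,0,0,0,1],[0.005,0.07,-0.012,0,0,0,1],[0.005,0.11,-0.012,0,0,0,1],[0.005,0.15,-0.012,0,0,0,1],[0.005,0.19,-0.012,0,0,0,1],[0.005,0.22,-0.012,0,0,0,1],[0.005,0.22,-0.012,0,0,0,1]]]' 60
python3 - <<'E'
from h import *
from workcell import r
to(r.get_state(),(-217,-1,69))
o=[]
for n,x,y,w,h in(("top",205,130,75,98),("scene",235,170,75,98)):
    s=r.snapshot(n);np.savez(f"pics/{n}5.npz",**s);o.append(cv2.resize(s["pixels"][y:y+h,x:x+w],(400,522),interpolation=cv2.INTER_CUBIC))
    for c in("red","yellow"):print(n,c,blobs(s,c,(205,120,300,240)))
cv2.imwrite("pics/c6.png",np.hstack(o)[:,:,::-1])
E
```

```text
clock: 9.82
tool_pos: [492.6, 49.6, 69.7]
tool_rot: [[-0.235, -0.972, 0.002], [-0.972, 0.235, 0.001], [-0.001, -0.002, -1.0]]
contact_force: [8.6, 0.6, -14.1]
width: 0.202
t 9.825 at [-212.2   -1.6   69.7] need [-0.0029  0.024   0.0034] [-0.0006  0.0004 -0.0002] F [  8.6   0.6 -14.1] w 0.202 q [-0.13  0.34  1.87  0.    0.93  1.68]
top red [([223, 130, 9, 11, 63], [227.25, 134.94]), ([281, 228, 19, 12, 46], [288.7, 231.65])]
top yellow [([272, 120, 7, 3, 13], [275.0, 120.54]), ([290, 201, 10, 18, 33], [292.64, 211.12])]
scene red [([272, 151, 4, 4, 4], [273.5, 152.5]), ([257, 156, 20, 11, 45], [267.16, 163.2]), ([205, 183, 35, 52, 1138], [217.45, 209.62]), ([260, 203, 10, 11, 62], [264.58, 207.9])]
scene yellow [([235, 167, 5, 5, 9], [236.56, 169.11]), ([252, 167, 3, 2, 4], [253.0, 167.5]), ([243, 172, 4, 2, 4], [244.5, 172.75]), ([254, 193, 8, 8, 27], [257.52, 195.78]), ([228, 227, 6, 3, 12], [230.83, 228.08]), ([222, 236, 5, 3, 9], [224.22, 237.22])]
```

View pics/c6.png

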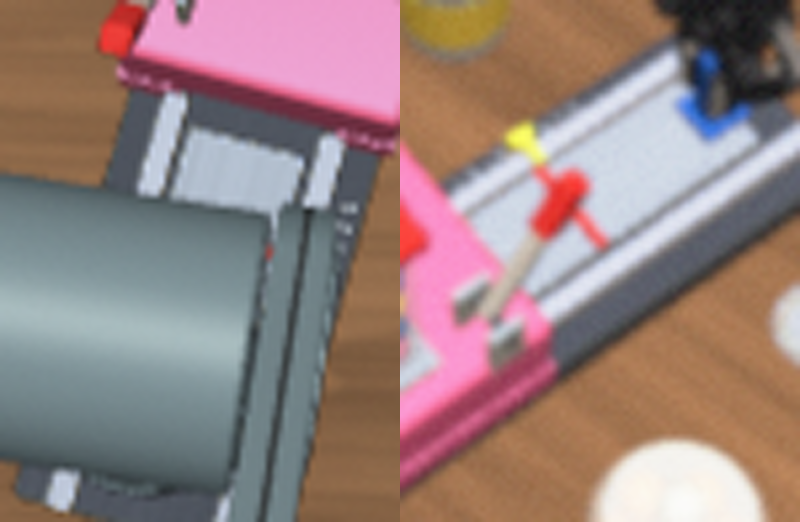

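```bash
cat > rect.py <<'E'
from h import *
def rect(s,z=49,x0=-150,x1=-50,y0=-60,y1=35,k=5):
    # rows: x from x1 (top) to x0 ; cols: y from y1 (left) to y0
    xs=np.arange(x1,x0,-1/k);ys=np.arange(y1,y0,-1/k)
    H=[];P=[]
    for p in((x1,y1),(x1,y0),(x0,y0),(x0,y1)):
        P.append(proj(s,d2w((*p,z))));H.append(((y1-p[1])*k,(x1-p[0])*k))
    M=cv2.getPerspectiveTransform(np.float32(P),np.float32(H))
    return cv2.warpPerspective(s["pixels"],M,(len(ys),len(xs)),flags=cv2.INTER_CUBIC),xs,ys
def prof(s,**a):
    I,xs,ys=rect(s,**a);I=I.astype(float)
    red=np.clip(I[...,0]-np.maximum(I[...,1],I[...,2])-25,0,None);yel=np.clip(np.minimum(I[...,0],I[...,1])-I[...,2]-30,0,None)
    for nm,f,rg in(("red",red,range(-26,28,4)),("yel",yel,range(-56,-28,2))):
        out=[]
        for y in rg:
            w=f[:,abs(ys-y)<1].sum(1);w=w*(w>w.max()*.3)
            if w.max()>60:out.append((y,round((w*xs).sum()/w.sum(),1),int(w.max())))
        print(nm,out)
    return I.astype(np.uint8)
E
python3 - <<'E'
from rect import *
for n in("top0","scene0","scene5"):
    print(n);I=prof(dict(np.load(f"pics/{n}.npz")))
    cv2.imwrite(f"pics/r_{n}.png",I[:,:,::-1])
cv2.imwrite("pics/r1.png",cv2.resize(np.hstack([cv2.imread("pics/r_top0.png")[:500],cv2.imread("pics/r_scene5.png")[:500]]),(800,421)))
E
```

```text
top0
red [(-26, np.float64(-71.2), 1215), (-22, np.float64(-71.2), 1338), (-18, np.float64(-70.9), 1286), (-14, np.float64(-71.0), 1241), (-10, np.float64(-71.2), 1283), (-6, np.float64(-71.0), 1339), (-2, np.float64(-71.0), 1294), (2, np.float64(-71.0), 1230), (6, np.float64(-71.1), 1348), (10, np.float64(-71.0), 1270), (14, np.float64(-70.8), 1279), (18, np.float64(-70.8), 1275), (22, np.float64(-71.0), 1277), (26, np.float64(-70.8), 1388)]
yel [(-56, np.float64(-119.5), 69), (-54, np.float64(-121.5), 672), (-52, np.float64(-121.3), 1014), (-50, np.float64(-121.0), 969), (-48, np.float64(-120.6), 974), (-46, np.float64(-120.8), 909), (-44, np.float64(-120.7), 964), (-42, np.float64(-120.7), 1045), (-40, np.float64(-120.7), 987), (-38, np.float64(-120.5), 950), (-36, np.float64(-120.4), 1013), (-34, np.float64(-120.3), 969), (-32, np.float64(-120.2), 435)]
scene0
red [(-26, np.float64(-67.8), 1040), (-22, np.float64(-68.3), 1050), (-18, np.float64(-68.7), 1038), (-14, np.float64(-70.4), 1051), (-10, np.float64(-70.8), 1097), (-6, np.float64(-70.4), 1156), (-2, np.float64(-68.6), 117
[... 868 characters left out ...]
oat64(-106.6), 1537), (2, np.float64(-103.4), 1497), (6, np.float64(-104.7), 1121), (10, np.float64(-115.4), 1060), (14, np.float64(-115.3), 1050), (18, np.float64(-114.9), 1042), (22, np.float64(-114.8), 1043), (26, np.float64(-89.6), 961)]
yel [(-56, np.float64(-120.8), 1050), (-54, np.float64(-120.6), 1207), (-52, np.float64(-120.2), 1253), (-50, np.float64(-119.9), 1238), (-48, np.float64(-119.8), 1200), (-46, np.float64(-120.1), 1149), (-44, np.float64(-120.2), 1049), (-42, np.float64(-120.2), 933), (-40, np.float64(-120.1), 875), (-38, np.float64(-119.9), 837), (-36, np.float64(-119.7), 802), (-34, np.float64(-119.7), 704), (-32, np.float64(-119.4), 426), (-30, np.float64(-118.7), 87)]
```

View pics/r1.png

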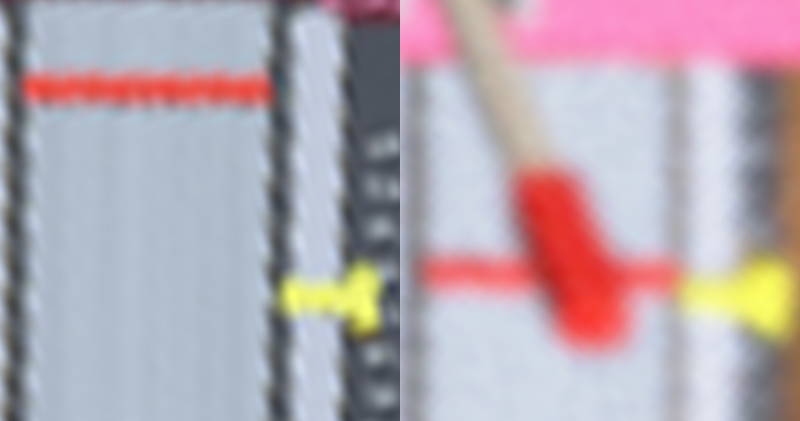

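```bash

python3 -m creep '[[[0,0.012,0.007,0,0,0,1],[0,0.0245,0.008,0,0,0,1],[0,0.0245,0.008,0,0,0,1],[0,0.0245,0.008,0,0,0,1]]]' 60
python3 - <<'E'
from rect import *
from workcell import r
to(r.get_state(),(-217.1,-1,69))
s=r.snapshot("scene");np.savez("pics/scene6.npz",**s);I=prof(s)
cv2.imwrite("pics/r2.png",np.hstack([I,cv2.resize(s["pixels"][165:255,230:315],(475,500),interpolation=cv2.INTER_CUBIC)])[:500,:800,::-1])
E
```

```text
clock: 10.42
tool_pos: [489.8, 50.3, 69.6]
tool_rot: [[-0.235, -0.972, 0.006], [-0.972, 0.235, 0.0], [-0.002, -0.006, -1.0]]
contact_force: [7.9, 0.2, -4.3]
width: 0.198
t 10.425 at [-215.    -1.6   69.6] need [-0.0028  0.0103  0.003 ] [-0.0019  0.0005 -0.0002] F [ 7.9  0.2 -4.3] w 0.198 q [-0.13  0.33  1.88  0.    0.92  1.68]
red [(-26, np.float64(-102.2), 1026), (-22, np.float64(-104.6), 1021), (-18, np.float64(-116.6), 1263), (-14, np.float64(-120.9), 1559), (-10, np.float64(-117.4), 1634), (-6, np.float64(-111.9), 1570), (-2, np.float64(-106.5), 1559), (2, np.float64(-102.9), 1504), (6, np.float64(-101.3), 1048), (10, np.float64(-118.0), 1029), (14, np.float64(-118.2), 1026), (18, np.float64(-118.3), 1037), (22, np.float64(-118.3), 1106), (26, np.float64(-91.4), 976)]
yel [(-56, np.float64(-120.9), 1062), (-54, np.float64(-120.6), 1207), (-52, np.float64(-120.2), 1258), (-50, np.float64(-119.9), 1227), (-48, np.float64(-119.9), 1178), (-46, np.float64(-120.2), 1125), (-44, np.float64(-120.3), 1048), (-42, np.float64(-120.2), 951), (-40, np.float64(-120.1), 877), (-38, np.float64(-120.1), 818), (-36, np.float64(-119.8), 785), (-34, np.float64(-119.8), 695), (-32, np.float64(-119.5), 443), (-30, np.float64(-119.0), 137)]
```

View pics/r2.png

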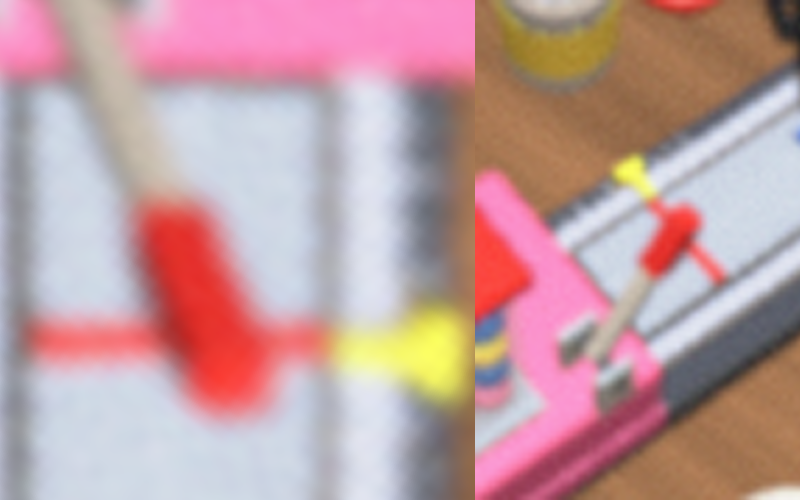

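```bash

python3 -m creep '[[[0,0.005,0,0,0,0,1],[0,0.01,0.001,0,0,0,1],[0,0.01,0.001,0,0,0,1],[0,0.01,0.001,0,0,0,1],[0,0.01,0.001,0,0,0,1]]]' 60
cat > chk.py <<'E'
from rect import *
from workcell import r
import sys
to(r.get_state(),(-217.1,-1,69))
s=r.snapshot("scene");np.savez(f"pics/{sys.argv[1]}.npz",**s);I=prof(s,x0=-135,x1=-108)
to(r.get_state(),(-217.1,-1,69))
E
python3 chk.py scene7
```

```text
clock: 11.1
tool_pos: [488.2, 50.7, 69.6]
tool_rot: [[-0.235, -0.972, 0.007], [-0.972, 0.235, -0.0], [-0.002, -0.006, -1.0]]
contact_force: [7.5, -0.1, -3.4]
width: 0.204
t 11.1 at [-216.7   -1.6   69.6] need [-0.0029  0.002   0.0029] [-0.0021  0.0005 -0.0002] F [ 7.5 -0.1 -3.4] w 0.204 q [-0.12  0.33  1.89  0.    0.92  1.68]
red [(-26, np.float64(-120.2), 1025), (-22, np.float64(-120.8), 1117), (-18, np.float64(-122.5), 1377), (-14, np.float64(-121.3), 1565), (-10, np.float64(-119.8), 1645), (-6, np.float64(-118.9), 1583), (-2, np.float64(-115.6), 1513), (2, np.float64(-115.3), 958), (6, np.float64(-119.7), 1002), (10, np.float64(-120.0), 1033), (14, np.float64(-120.1), 1052), (18, np.float64(-120.1), 1113), (22, np.float64(-119.9), 1080), (26, np.float64(-119.5), 859)]
yel [(-56, np.float64(-120.8), 1040), (-54, np.float64(-120.6), 1191), (-52, np.float64(-120.2), 1257), (-50, np.float64(-119.9), 1241), (-48, np.float64(-119.9), 1194), (-46, np.float64(-120.1), 1141), (-44, np.float64(-120.2), 1043), (-42, np.float64(-120.2), 947), (-40, np.float64(-120.0), 875), (-38, np.float64(-119.9), 819), (-36, np.float64(-119.8), 791), (-34, np.float64(-119.8), 716), (-32, np.float64(-119.8), 469), (-30, np.float64(-119.8), 150)]
t 11.15 at [-216.7   -1.6   69.6] need [-0.0028  0.0019  0.003 ] [-0.0021  0.0005 -0.0002] F [ 7.8  0.1 -3.8] w 0.2 q [-0.12  0.33  1.89  0.    0.92  1.68]
```

```bash

python3 -m creep '[[[0,0.001,0,0,0,0,1],[0,0.001,0,0,0,0,1],[0,0.001,0,0,0,0,1],[0,0.001,0,0,0,0,1],[0,0.001,0,0,0,0,1],[0,0.001,0,0,0,0,1],[0,0.001,0,0,0,0,1],[0,0.001,0,0,0,0,1]]]' 60
python3 chk.py scene8
python3 - <<'E'
from h import *
from workcell import r
s=r.snapshot("scene");cv2.imwrite("pics/fin.png",cv2.resize(s["pixels"][120:312,150:406],(800,600),interpolation=cv2.INTER_CUBIC)[:,:,::-1])
print(blobs(s,"red",(240,190,300,230)))
E
```

```text
clock: 12.15
tool_pos: [488.1, 50.7, 69.6]
tool_rot: [[-0.235, -0.972, 0.007], [-0.972, 0.235, -0.0], [-0.002, -0.007, -1.0]]
contact_force: [9.3, 0.3, -3.0]
width: 0.203
t 12.15 at [-216.8   -1.6   69.6] need [-0.0028  0.0014  0.0029] [-0.0021  0.0005 -0.0002] F [ 9.3  0.3 -3. ] w 0.203 q [-0.12  0.33  1.89  0.    0.92  1.68]
red [(-26, np.float64(-120.3), 1023), (-22, np.float64(-120.7), 1109), (-18, np.float64(-122.5), 1376), (-14, np.float64(-121.3), 1588), (-10, np.float64(-119.8), 1650), (-6, np.float64(-119.0), 1572), (-2, np.float64(-115.8), 1497), (2, np.float64(-115.4), 938), (6, np.float64(-119.7), 981), (10, np.float64(-120.0), 1051), (14, np.float64(-120.2), 1057), (18, np.float64(-120.2), 1069), (22, np.float64(-120.1), 1053), (26, np.float64(-119.8), 909)]
yel [(-56, np.float64(-120.8), 1056), (-54, np.float64(-120.5), 1187), (-52, np.float64(-120.2), 1250), (-50, np.float64(-119.9), 1230), (-48, np.float64(-119.9), 1180), (-46, np.float64(-120.1), 1104), (-44, np.float64(-120.2), 1008), (-42, np.float64(-120.0), 935), (-40, np.float64(-120.0), 866), (-38, np.float64(-120.0), 817), (-36, np.float64(-119.8), 798), (-34, np.float64(-119.9), 718), (-32, np.float64(-119.8), 472), (-30, np.float64(-119.8), 160)]
t 12.2 at [-216.8   -1.6   69.6] need [-0.0028  0.0015  0.003 ] [-0.0021  0.0005 -0.0002] F [ 8.3 -0.8 -4.5] w 0.2 q [-0.12  0.33  1.89  0.    0.92  1.68]
[([260, 203, 10, 11, 59], [264.61, 207.75])]
```

View pics/fin.png

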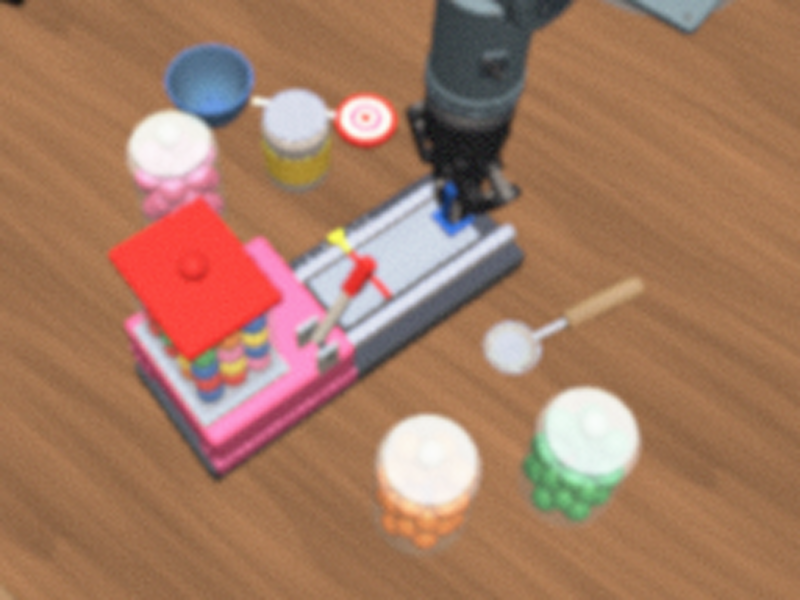

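The picture shows the lever up (grip near (360,272)) and the red line (385,290) running into the yellow marker (340,240). The gripper is still on the blue handle, and the jars and other items stand where they were.

```bash
python3 -c "
from workcell import r
print(r.job_done())"
```

```text
the job is handed in; nothing more can be done
None
```

I lifted the red lever to its upper stop first. Then I gripped the blue handle with 60 N, pulled the slide out about 49 mm to the yellow marker, and handed in while still holding it there. The clock stood at about 12 s.

**Lever:** while lifting, the force jumped to about 16 N and the lever stopped moving, so it reached the stop. In the last picture its tip sat within 1 px of where it should be with the lever fully up.

**Slide:** in the last pictures the red line was at x ≈ -120.1 mm and the marker at about -120.0 mm. The slide did not drift during a 1 s hold. The first top view implied a pull of 49.6 mm, while the arm measured 49.2 mm. That leaves about 0.5 mm of disagreement.

**Marker and other things:** the marker did not move between pictures. The jars, tin, tub, lollipop and scoop looked unmoved in the last scene picture; I did not measure them.

**Force while holding:** at the end the force sensor showed about 8 to 9 N from the spring and about 4 N downward on the tool. Nothing I checked failed.

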